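Tuck the dark box's shutter flap under its lip

ROBOT

A 6-joint arm with a two-finger parallel gripper is mounted at the origin on the work surface. World frame = base frame: x ahead of the robot, y to its left, z up, the work surface at z = 0. Lengths are in m, angles in rad, forces in N, time in s.
With the tool pointing down it reaches from about 0.225 to 0.875 m from the base axis. Payload 3.4 kg.
Tool frame: the origin (TCP) lies at the very end of the fingers, on their centre line; the grasp point (between the pads) lies 19 mm behind it (grasp_offset is the distance from the TCP to the grasp point, in m); y points along the fingers, z is the direction in which the jaws open and shut, and the axes are right-handed (so a half turn about y gives the same grasp; the last joint's range is limited). The gripper opens to 85 mm and grips with 20 to 120 N. Pads are 22 mm wide; open, the fingers measure 114 mm over their backs; the gripper's body (76 mm by 85 mm) begins 54 mm behind the grasp point. The pads swing forward as they close: fully open they stand 13 mm farther back than shut.
Start: joints at [0.987, 0.276, 1.505, -0, 1.361, -0.121], TCP at [0.257, 0.515, 0.231] pointing down, gripper open.
Joint ranges: [-2.89, 2.89], [-0.75, 2.08], [0.22, 2.7], [-1.18, 4.32], [0.11, 2.71], [-2.7, 2.7]. Speed limits (rad/s): [2.57, 2.57, 3.14, 3.14, 3.14, 3.14].

INTERFACE

Orientations are given as a unit quaternion [w, x, y, z].
In Python, from rig import get_state, get_image, sign_off, grasp_offset gives the robot as it stands.
- The arm moves only by the shell command python3 -m jog 'ROWS' [FORCE]. ROWS is JSON, one flat list of numbers, 7 for each row, row after row: the closure in counts, from 0 (fully open) to 255 (shut), then the shift along the tool's x, y, z in cm, then the turn, a rotation vector about the tool's x, y, z in units of 8 degrees (1.0 is 8 degrees). In form: [jaw, tx, ty, tz, rx, ry, rz, jaw, tx, ty, tz, rx, ry, rz, ...]. A call has 1 to 12 rows; each row is the pose to reach, as a shift and turn from the pose commanded when the call began, along the tool's axes at that moment; what a row does not reach only later rows make up. A row lasts 1/8 s, in which the tool goes at most 62.5 mm and 10.7 degrees, less where a joint would pass 70% of its speed; a pose out of reach is approached as far as the arm can. A call with a gripper value outside its range is refused whole. The fingers move at their own pace and stop on an object; FORCE is the grip in N (left out, the last holds). Time passes only in rows, so rows that repeat a pose let the fingers close. It gives the time, the measured TCP pose, the force and the opening at its end, in the units of the state.
- get_state(): the state, without advancing time (a new reading comes with each control period).
- get_image(name): name is "scene" or "top" or "wrist"; returns a dict with "color" (400x640x3 uint8, blue, green, red), "mtx" (3x3 intrinsics, pixels), "R" (3x3) and "t" (3): a world point X has camera coordinates R X + t; the wrist camera has in their place "tool_from_camera" (4x4, takes a point from camera to tool coordinates, whose origin is the TCP and whose axes are the tool frame's). Camera axes: x right, y down, z forward; pixel columns grow to the right and rows downward; lengths in m; the calibration is good to about 2 mm. A picture is of the moment at which its call begins: read the wrist's pose just before it. There is no depth.
- sign_off(): hands the job in, once; it reports no verdict.
The state is a dict: "clock": time; "qpos": joint angles; "qd": joint speeds; "effort": joint torques, N m; "position": TCP position; "ee_rot": TCP orientation; "contact_force": force on the tool from outside, world axes, zero at the start; "moment": the same for the moment, N m; "width": finger opening in m.
Only numpy, scipy, OpenCV 4.12 (cv2) and the standard library are available. Lean on these libraries where they do the work, as an engineer would, in place of code of your own. Each camera call takes 0.05 s, during which the arm holds its last target.

TASK

With your fingertips, close the window in the top of the grey dark box: fold the sprung green flap down flat over it, and while holding it down push its yellow rib towards the steel lip until the flap's edge is fully home under the lip, so that it stays shut when you let go. Do not force the flap; do not pick up or shove the box, and leave the jars and the other things standing where they are.

Things in the scene. Friction and masses are not known exactly. Their poses are not given: they have to be found in the camera images.
- box: loose grey box, 200 (its x) x 160 (its y) x 100 mm high, about 2.6 kg: sideways pushes over about 10 N may shift it. Origin at the centre of its underside; x points from the flap's hinge to the lip, z up. Window in its flat top: x -35 to 40, y -45 to 45 mm. Two steel ears 12 mm high hold the hinge at y +-64 mm; nothing else stands on the box
- lip_edge (a point): middle of the lower free edge of the steel lip that overhangs the box top, fixed to the box. It lies at box x = 59 mm; the lip is 120 mm wide in y, its underside 108.5 and its top 112.5 mm above the table, its back wall at box x = 75 mm. Axes like the box's
- hinge (a point): middle of the flap's hinge axis, which runs along the box's y, 102.5 mm above the table; at box x = -55 mm plus the joint flap_slide; axes like the box's
- rib (a point): middle of the top of the yellow rib on the flap: a bar 8 mm thick, 70 mm long across, 10 mm proud of the outer face; its faces lie 75 and 83 mm from the hinge axis. With the flap flat its top is 114.5 mm above the table; pushing its hinge-side face moves the flap to the lip. The point's x runs along the flap away from the hinge, z out of the outer face
- flap (a joint): angle of the green flap, a rigid plate 110 mm long from the hinge, 110 wide, 4 thick; 0 = flat over the window (outer face 104.5 mm above the table), pi/2 = upright, more = leaning away from the lip. A spring urges it open (rest about 1.9): 2 N at 40 mm from the hinge holds it flat; let go untucked, it springs up about 1 rad. It cannot pass through the lip: first flat, then slide
- flap_slide (a joint): position of the hinge in its slots (m): 0 = back, the flap's free edge 4 mm short of the lip; 0.016 = stop, fully home with 12 mm under the lip. It moves towards the lip (+x of the box), dry friction about 3 N, stays where left
- jar_a: loose glass culture jar, 54 mm wide, 85 mm tall, grey metal cap; bystander. Origin at the centre of its underside; stands beside the box, at its local -y side
- jar_b: loose glass culture jar, 54 mm wide, 85 mm tall, white cap; bystander. Origin at the centre of its underside; stands beside the box, at its local +y side
- jar_c: loose glass culture jar, 54 mm wide, 85 mm tall, grey metal cap; bystander. Origin at the centre of its underside
- pot: loose terracotta pot, 76 mm wide, with a seedling to 105 mm high; bystander. Origin at the centre of its underside
- sprayer: loose white spray bottle with a blue head, 70 mm wide, 170 mm tall; bystander. Origin at the centre of its underside
- forceps: steel forceps lying flat, 170 mm long, 7 mm high; bystander. Origin at its middle on the table
- lids: short stack of white jar lids, 70 mm wide, 36 mm high; bystander. Origin at the centre of its underside

How it is judged:
On the way, in this order (a step that is already met when the one before it is completed fails the run):
1. the flap is folded down flat behind the lip (value of joint flap below 0.15 rad and value of joint flap_slide below 0.008 m).
2. the flap's edge is pushed home beneath the lip (value of joint flap below 0.07 rad and value of joint flap_slide above 0.012 m), for 0.2 s.
At the end, for the whole second after the job is handed in: The flap lies flat (within 0.07 rad) and is at least 12 of 16 mm along its slots, its edge under the lip, staying there on its own; the box stands flat within 30 mm of where it was; every bystander stands within 30 mm of where it was (all of step 2 and angle between box's own z axis and vertical below 0.05 rad and distance of box from where it was at the start of the episode below 0.03 m and linear speed of box below 0.02 m/s and not (distance of any of jar_a, jar_b, jar_c, pot, sprayer, forceps, lids from where it was at the start of the episode above 0.03 m or angle between any of jar_a, jar_b, jar_c, pot, sprayer, lids's own z axis and vertical above 0.4 rad)); the robot touches nothing.
It fails at once if the box is lifted, tipped or shoved more than 30 mm (height (world z) of box above 0.01 m or angle between box's own z axis and vertical above 0.1 rad or distance of box from where it was at the start of the episode above 0.03 m).
It fails at once if the flap is forced (over 60 N) (contact force between the fingers and flap above 60 N).
It fails at once if a bystander is lifted, knocked over or moved more than 30 mm (distance of any of jar_a, jar_b, jar_c, pot, sprayer, forceps, lids from where it was at the start of the episode above 0.03 m or angle between any of jar_a, jar_b, jar_c, pot, sprayer, lids's own z axis and vertical above 0.4 rad).
It also fails if it takes over 48 s, if anything falls off the work surface, if the arm or the gripper's body presses on something with over 40 N, if the wrist force passes 120 N, or if a joint passes its speed limit or range.

## Working session

There is one attempt and no reset: what is moved stays moved. The work goes in short steps, Python scripts to look and compute and a shell command to move; the robot and the scene stay as the last step left them, time stands still between calls to the robot, and variables do not carry over. Pictures are saved under pics/ and viewed, and the job is handed in when it is done.

```bash
mkdir -p pics; ls; python3 - <<'E'
from rig import *
import cv2,numpy as np
s=get_state(); print(s, grasp_offset)
for n in ("scene","top","wrist"):
    d=get_image(n); cv2.imwrite(f"pics/{n}0.png",d["color"])
    print(n,{k:np.round(v,4).tolist() for k,v in d.items() if k!="color"})
E
```

```text
pics
{'clock': 0.0, 'qpos': array([ 9.86985641e-01,  2.76576491e-01,  1.50614376e+00,  5.26971556e-06,
        1.36067429e+00, -1.20995917e-01]), 'qd': array([-2.61088372e-05, -1.09219109e-03,  1.18832785e-03, -1.04915211e-03,
       -9.66138009e-04,  4.87834767e-04]), 'effort': array([ 1.63918026e-03, -4.16779125e+01, -2.45806736e+01,  1.38607006e-04,
        1.07262027e-02,  2.50377362e-06]), 'position': array([0.25642819, 0.51406674, 0.23044601]), 'ee_rot': array([-0.6876609 ,  0.68885547, -0.16239517,  0.16195198]), 'contact_force': array([-0.57829857,  0.10284726,  0.62558742]), 'moment': array([-0.02192585, -0.00669415,  0.03994803]), 'width': 0.0853936092808029} 0.0187
scene {'mtx': [[503.3241, 0.0, 308.1387], [0.0, 503.3241, 202.3823], [0.0, 0.0, 1.0]], 'R': [[0.3486, 0.9372, 0.0053], [0.5584, -0.2032, -0.8043], [-0.7528, 0.2834, -0.5942]], 't': [-0.1809, -0.246, 1.7898]}
top {'mtx': [[497.9307, 0.0, 329.3171], [0.0, 497.9307, 199.2002], [0.0, 0.0, 1.0]], 'R': [[-0.0122, -0.9998, 0.0148], [-0.9895, 0.0099, -0.1443], [0.1442, -0.0164, -0.9894]], 't': [-0.0125, 0.5659, 1.1915]}
wrist {'mtx': [[323.4142, 0.0, 317.4075], [0.0, 323.4142, 199.4416], [0.0, 0.0, 1.0]], 'tool_from_camera': [[0.0007, 0.9624, 0.2717, -0.0699], [-0.0006, -0.2717, 0.9624, -0.1423], [1.0, -0.0009, 0.0004, 0.0001], [0.0, 0.0, 0.0, 1.0]]}
```

View pics/scene0.png

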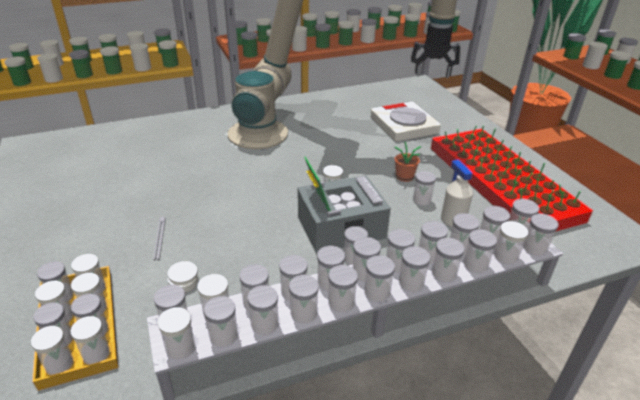

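View pics/top0.png

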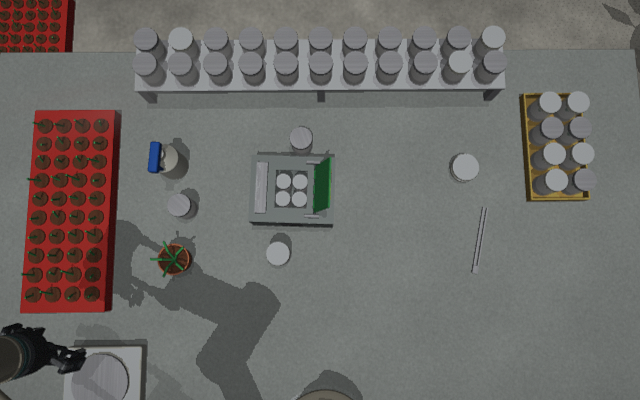

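View pics/wrist0.png

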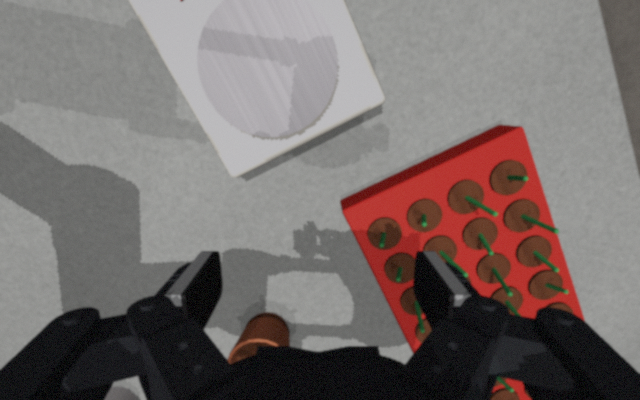

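```bash
python3 - <<'E'
import cv2
a=cv2.imread("pics/top0.png")[120:270,220:360]; cv2.imwrite("pics/topc.png",cv2.resize(a,None,fx=5,fy=4*1.0,interpolation=cv2.INTER_CUBIC)[:600])
b=cv2.imread("pics/scene0.png")[140:260,270:420]; cv2.imwrite("pics/scenec.png",cv2.resize(b,None,fx=5,fy=5,interpolation=cv2.INTER_CUBIC))
E
```

```text
(no output)
```

View pics/topc.png

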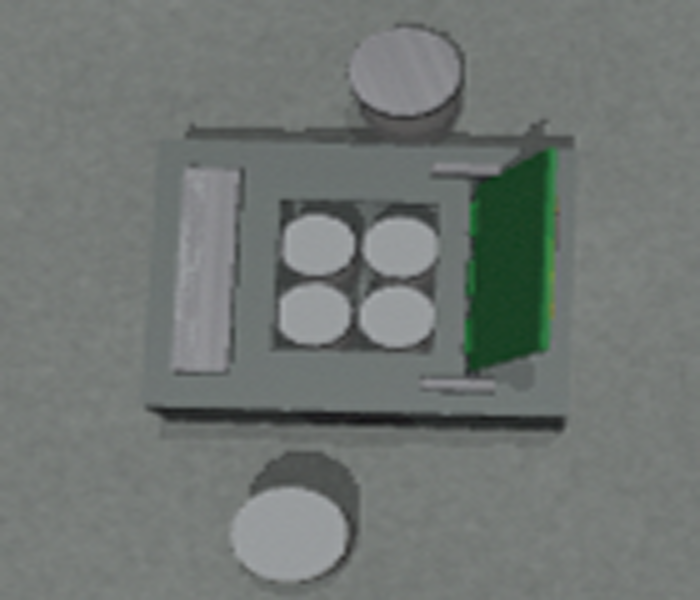

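View pics/scenec.png

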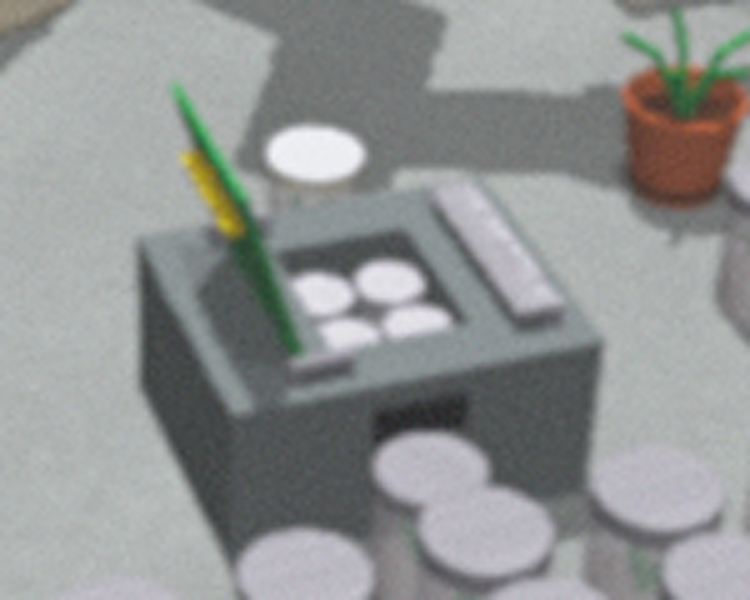

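```bash
cat > h.py <<'E'
import numpy as np
from scipy.spatial.transform import Rotation as Ro
T=dict(K=np.array([[497.9307,0,329.3171],[0,497.9307,199.2002],[0,0,1]]),R=np.array([[-.0122,-.9998,.0148],[-.9895,.0099,-.1443],[.1442,-.0164,-.9894]]),t=np.array([-.0125,.5659,1.1915]))
S=dict(K=np.array([[503.3241,0,308.1387],[0,503.3241,202.3823],[0,0,1]]),R=np.array([[.3486,.9372,.0053],[.5584,-.2032,-.8043],[-.7528,.2834,-.5942]]),t=np.array([-.1809,-.246,1.7898]))
def ray(c,u,v,z):
    d=c['R'].T@np.linalg.solve(c['K'],[u,v,1]); o=-c['R'].T@c['t']
    return o+d*(z-o[2])/d[2]
def tc(u,v,z): return ray(T,220+(u-2)/5,120+(v-1.5)/4,z)
def sc(u,v,z): return ray(S,270+(u-2)/5,140+(v-2)/5,z)
def rot(s): 
    q=s['ee_rot']; return Ro.from_quat([q[1],q[2],q[3],q[0]]).as_matrix()
E
python3 - <<'E'
from h import *
from rig import get_state
np.set_printoptions(precision=4,suppress=True)
t=np.array([tc(*p,.1) for p in [(162,140),(147,408),(567,418),(574,143)]]);print(t,t.mean(0))
L=np.array([tc(*p,.1125) for p in [(183,167),(242,170),(230,372),(172,370)]]);print(L)
s=np.array([sc(*p,.1) for p in [(140,240),(240,413),(600,343),(465,180)]]);print(s,s[:2].mean(0))
Ls=np.array([sc(*p,.1125) for p in [(435,190),(515,308),(562,296),(480,178)]]);print(Ls)
print(rot(get_state()))
E
```

```text
[[ 0.6663  0.165   0.1   ]
 [ 0.5061  0.1704  0.1   ]
 [ 0.4982 -0.0257  0.1   ]
 [ 0.6628 -0.0312  0.1   ]] [0.5833 0.0696 0.1   ]
[[0.6469 0.1533 0.1125]
 [0.6449 0.1256 0.1125]
 [0.5254 0.1304 0.1125]
 [0.5268 0.1573 0.1125]]
[[ 0.5047 -0.0253  0.1   ]
 [ 0.6605 -0.0287  0.1   ]
 [ 0.6702  0.1628  0.1   ]
 [ 0.5112  0.1629  0.1   ]] [ 0.5826 -0.027   0.1   ]
[[0.5315 0.1344 0.1125]
 [0.6435 0.1271 0.1125]
 [0.6424 0.1543 0.1125]
 [0.5291 0.1625 0.1125]]
[[ 0.8948 -0.0008  0.4464]
 [-0.4464 -0.0012  0.8948]
 [-0.0002 -1.     -0.0014]]
```

```bash
python3 -m jog '[255,0,-5,0,0,0,0, 255,55,-5,-37.9,0,8.2,0, 255,55,-5,-37.9,0,8.2,0, 255,55,-5,-37.9,0,8.2,0, 255,55,-5,-37.9,0,8.2,0, 255,55,-5,-37.9,0,8.2,0, 255,55,-5,-37.9,0,8.2,0, 255,55,-5,-37.9,0,8.2,0, 255,55,-5,-37.9,0,8.2,0, 255,55,-5,-37.9,0,8.2,0, 255,55,-5,-37.9,0,8.2,0, 255,55,-5,-37.9,0,8.2,0]' 20
python3 - <<'E'
from h import *
from rig import *
import cv2
s=get_state();print(s['clock'],s['position'],s['qpos'],s['contact_force'],s['width']);print(rot(s).round(4))
for n in ("top","wrist"): cv2.imwrite(f"pics/{n}1.png",get_image(n)["color"])
E
```

```text
clock: 1.65
position: [0.5806, -0.0729, 0.2807]
ee_rot: [0.49, -0.49, 0.51, -0.51]
contact_force: [0.3, 0.9, -0.3]
width: -0.0003
1.65 [ 0.58057204 -0.0729017   0.28071559] [-2.43672679e-01  2.68920358e-01  1.39344293e+00 -2.04882812e-04
  1.47952709e+00 -2.04749991e-01] [ 0.25368417  0.88170642 -0.34508206] -0.0002702744561283976
[[-3.890e-02 -3.000e-04  9.992e-01]
 [-9.992e-01 -1.000e-04 -3.890e-02]
 [ 1.000e-04 -1.000e+00 -3.000e-04]]
```

View pics/wrist1.png

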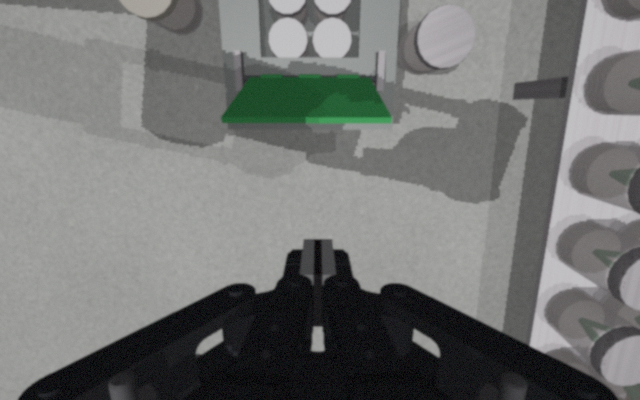

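View pics/top1.png

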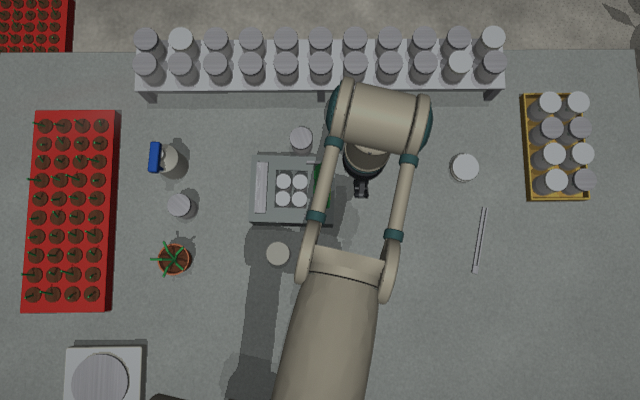

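```bash
python3 - <<'E'
from h import *
M=np.array([[.0007,.9624,.2717,-.0699],[-.0006,-.2717,.9624,-.1423],[1,-.0009,.0004,.0001]])
K=np.array([[323.4142,0,317.4075],[0,323.4142,199.4416],[0,0,1]])
p=np.array([.58057,-.0729,.2807]);Rt=np.array([[-.0389,0,.9992],[-.9992,0,-.0389],[0,-1,0]])
def w(u,v,z):
    d=Rt@(M[:,:3]@np.linalg.solve(K,[u,v,1]));o=p+Rt@M[:,3]
    return (o+d*(z-o[2])/d[2]).round(4)
print(w(222,121,.206),w(392,121,.206))
print(w(243,75,.1025),w(374,77,.1025))
for u,v in((221,0),(403,0)):print(w(u,v,.1))
E
```

```text
[ 0.521  -0.0087  0.206 ] [ 0.6318 -0.0131  0.206 ]
[0.5157 0.0293 0.1025] [0.6373 0.0227 0.1025]
[0.5021 0.0922 0.1   ]
[0.6628 0.0859 0.1   ]
```

```bash
python3 -m jog '[255,0,4,-0.3,0,0,0, 255,0,8,-0.3,0,0,0, 255,0,12.4,-0.3,0,0,0, 255,0,12.4,-0.3,0,0,0, 255,-2,12.4,-0.3,0,0,0, 255,-3.5,12.4,-0.3,0,0,0, 255,-5,12.4,-0.3,0,0,0, 255,-6,12.4,-0.3,0,0,0, 255,-7,12.4,-0.3,0,0,0, 255,-7,12.4,-0.3,0,0,0]'
python3 - <<'E'
from h import *
from rig import *
import cv2
s=get_state();print(s['clock'],s['position'],s['contact_force'])
a=get_image("scene")["color"][120:270,250:440];b=get_image("wrist")["color"]
cv2.imwrite("pics/s2.png",cv2.resize(a,None,fx=4,fy=4));cv2.imwrite("pics/w2.png",b)
E
```

```text
clock: 3.0
position: [0.5792, 0.0008, 0.1573]
ee_rot: [0.491, -0.491, 0.509, -0.509]
contact_force: [0.2, -0.4, -0.1]
width: -0.0002
3.0 [0.57919565 0.00075202 0.15730451] [ 0.23750983 -0.36013954 -0.08863838]
```

View pics/s2.png

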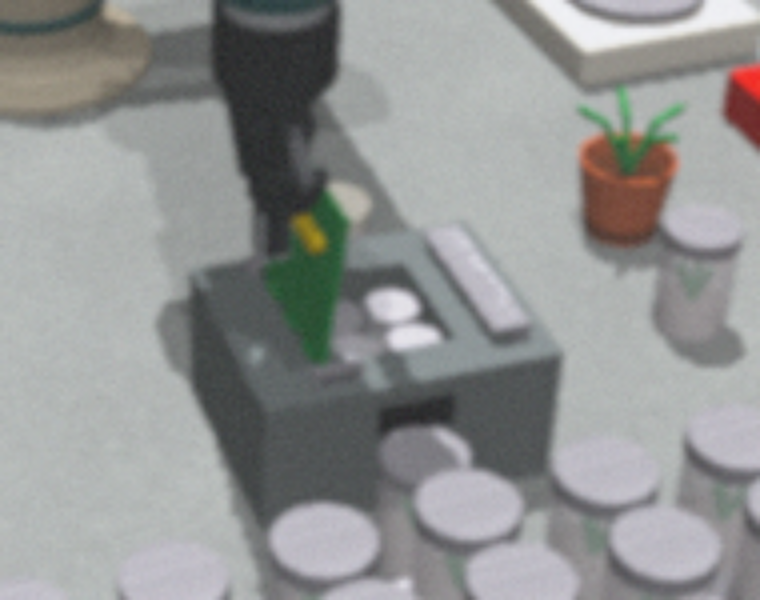

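View pics/w2.png

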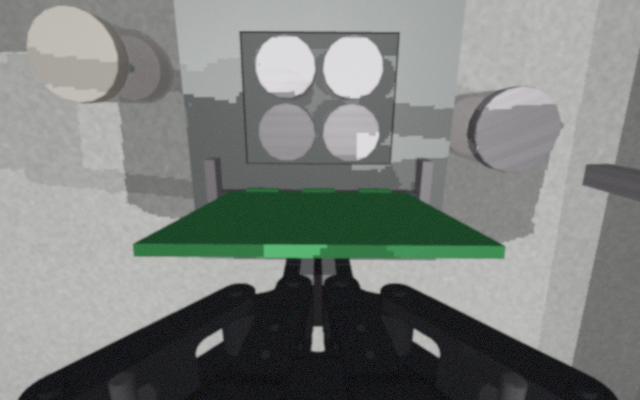

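```bash
python3 -m jog '[255,-1,0,0,0,0,0, 255,-2.0,0.2,0,0,0,0, 255,-2.7,0.5,0,0,0,0, 255,-3.4,0.9,0,0,0,0, 255,-4,1.4,0,0,0,0, 255,-4.5,2,0,0,0,0, 255,-4.8,2.5,0,0,0,0, 255,-5.1,3,0,0,0,0, 255,-5.1,3,0,0,0,0]'
python3 - <<'E'
from h import *
from rig import *
import cv2
s=get_state();print(s['clock'],s['position'],s['contact_force'])
a=get_image("scene")["color"][120:270,250:440];b=get_image("wrist")["color"]
cv2.imwrite("pics/s3.png",cv2.resize(a,None,fx=4,fy=4));cv2.imwrite("pics/w3.png",b)
E
```

```text
clock: 4.22
position: [0.5808, 0.051, 0.1267]
ee_rot: [0.49, -0.491, 0.509, -0.509]
contact_force: [-0.8, -0.2, 0.8]
width: 0.0003
4.225 [0.58079988 0.05103366 0.12670596] [-0.81571563 -0.21229745  0.7500129 ]
```

View pics/s3.png

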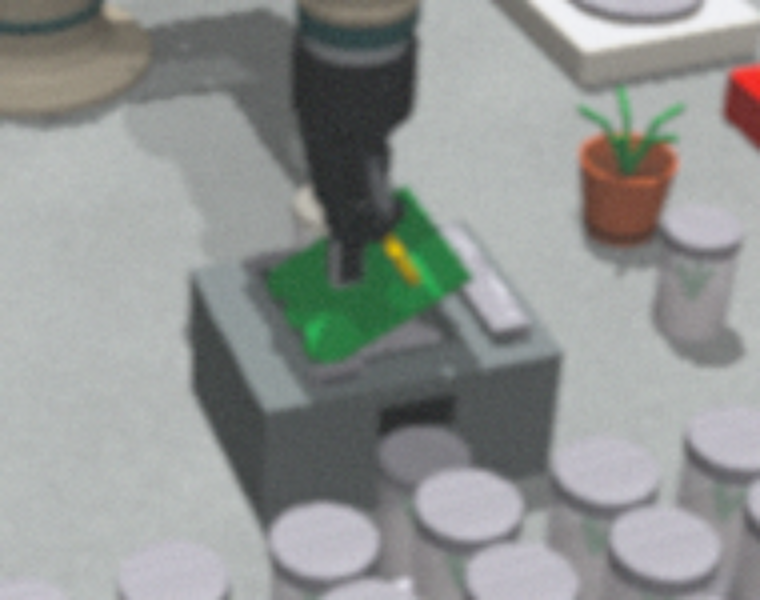

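View pics/w3.png

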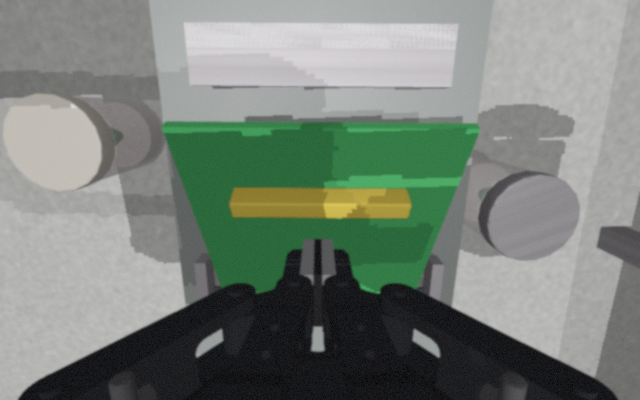

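```bash
python3 -m jog '[255,0,0.6,0,0,0,0, 255,0,1.2,0,0,0,0, 255,0,1.7,0,0,0,0, 255,0,2.0,0,0,0,0, 255,0,2.2,0,0,0,0, 255,0,2.2,0,0,0,0, 255,0,2.2,0,0,0,0]'
python3 - <<'E'
from h import *
from rig import *
import cv2
s=get_state();print(s['clock'],s['position'],s['contact_force'])
a=get_image("scene")["color"][120:270,250:440];b=get_image("wrist")["color"]
cv2.imwrite("pics/s4.png",cv2.resize(a,None,fx=4,fy=4));cv2.imwrite("pics/w4.png",b)
E
```

```text
clock: 5.2
position: [0.581, 0.0508, 0.1052]
ee_rot: [0.491, -0.491, 0.509, -0.509]
contact_force: [-0.8, 0.9, 0.8]
width: 0.0001
5.2 [0.58101555 0.05076571 0.10524115] [-0.80522413  0.89597951  0.78878436]
```

View pics/s4.png

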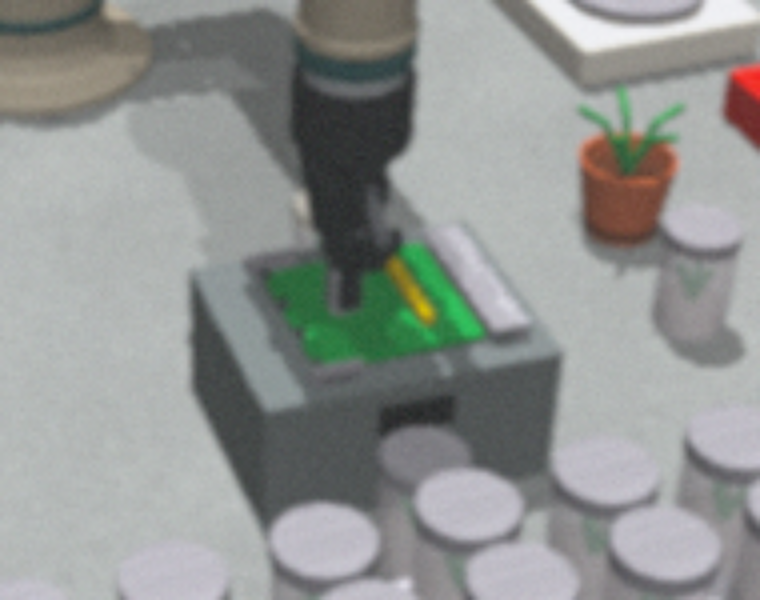

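View pics/w4.png

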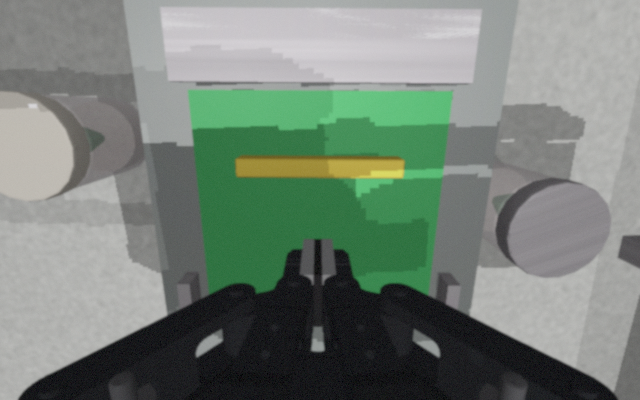

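```bash
python3 -m jog '[255,0,0.1,0,0,0,0, 255,-0.5,0.1,0,0,0,0, 255,-1,0.1,0,0,0,0, 255,-1.4,0.1,0,0,0,0, 255,-1.8,0.1,0,0,0,0, 255,-2.2,0.1,0,0,0,0, 255,-2.4,0.1,0,0,0,0, 255,-2.4,0.1,0,0,0,0]'
python3 - <<'E'
from h import *
from rig import *
import cv2
s=get_state();print(s['clock'],s['position'],s['contact_force'])
b=get_image("wrist")["color"]
cv2.imwrite("pics/w5.png",b)
E
```

```text
clock: 6.3
position: [0.5821, 0.0753, 0.1043]
ee_rot: [0.491, -0.49, 0.509, -0.509]
contact_force: [-0.1, -0.2, 4.0]
width: -0.0001
6.3 [0.5820774  0.07530167 0.1043481 ] [-0.07500661 -0.19711324  3.97211762]
```

View pics/w5.png

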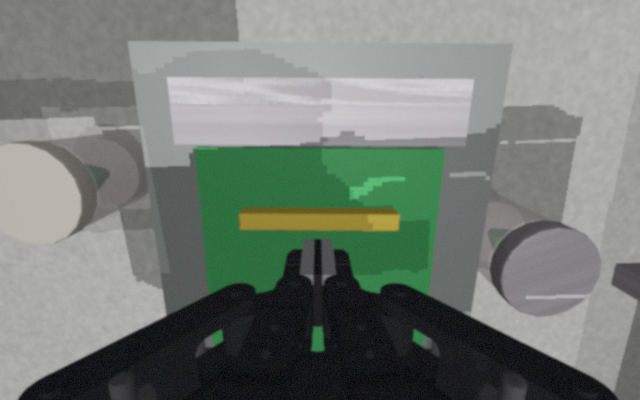

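```bash
python3 -m jog '[255,-0.4,0,0,0,0,0, 255,-0.7,0,0,0,0,0, 255,-1,0,0,0,0,0, 255,-1.2,0,0,0,0,0, 255,-1.4,0,0,0,0,0, 255,-1.4,0,0,0,0,0]'
python3 - <<'E'
from h import *
from rig import *
import cv2
s=get_state();print(s['clock'],s['position'],s['contact_force'])
b=get_image("wrist")["color"]
cv2.imwrite("pics/w6.png",b)
E
```

```text
clock: 7.1
position: [0.5826, 0.0891, 0.1043]
ee_rot: [0.491, -0.491, 0.509, -0.509]
contact_force: [0.6, -2.6, 2.4]
width: -0.0
7.1 [0.58256692 0.08913771 0.10429656] [ 0.6274728  -2.55853611  2.38266485]
```

View pics/w6.png

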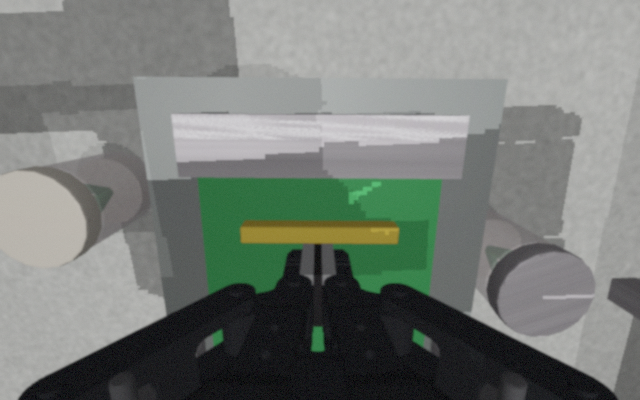

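```bash
python3 -m jog '[255,-0.2,0,0,0,0,0, 255,-0.4,0,0,0,0,0, 255,-0.6,0,0,0,0,0, 255,-0.7,0,0,0,0,0, 255,-0.7,0,0,0,0,0]'
python3 - <<'E'
from h import *
from rig import *
import cv2
s=get_state();print(s['clock'],s['position'],s['contact_force'])
b=get_image("wrist")["color"]
cv2.imwrite("pics/w7.png",b)
E
```

```text
clock: 7.78
position: [0.5829, 0.0957, 0.1043]
ee_rot: [-0.491, 0.491, -0.509, 0.509]
contact_force: [-0.1, -3.2, 2.3]
width: -0.0
7.775 [0.58285874 0.0957086  0.1043179 ] [-0.09666982 -3.23820807  2.28178752]
```

View pics/w7.png

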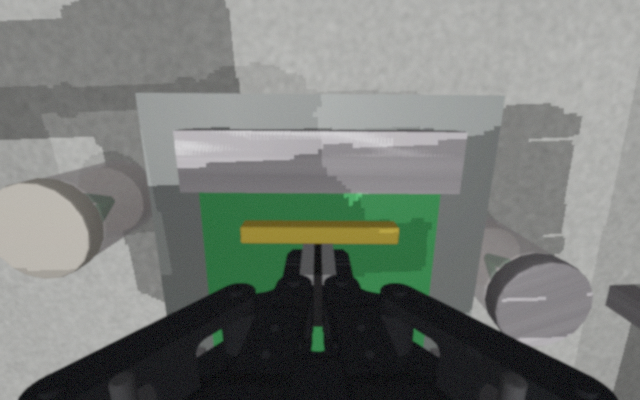

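```bash
python3 -m jog '[255,-0.1,0,0,0,0,0, 255,-0.2,0,0,0,0,0, 255,-0.2,0,0,0,0,0]'; python3 -m jog '[255,-0.1,0,0,0,0,0, 255,-0.1,0,0,0,0,0]'
```

```text
clock: 8.2
position: [0.5828, 0.0958, 0.1043]
ee_rot: [-0.49, 0.492, -0.508, 0.51]
contact_force: [0.1, -9.3, 2.9]
width: -0.0002
clock: 8.45
position: [0.5828, 0.0959, 0.1043]
ee_rot: [-0.49, 0.492, -0.508, 0.51]
contact_force: [-0.1, -10.8, 3.2]
width: -0.0002
```

```bash
python3 -m jog '[255,0.3,0,0,0,0,0, 255,0.6,-0.2,0,0,0,0, 255,0.6,-0.6,0,0,0,0, 255,0.6,-1.2,0,0,0,0, 255,0.6,-4,0,0,0,0, 255,0.6,-8,0,0,0,0, 255,0.6,-12,0,0,0,0, 255,0.6,-12,0,0,0,0]'
python3 - <<'E'
from h import *
from rig import *
import cv2
s=get_state();print(s['clock'],s['position'],s['contact_force'])
a=get_image("scene")["color"];b=get_image("wrist")["color"]
cv2.imwrite("pics/s8.png",cv2.resize(a[120:270,250:440],None,fx=4,fy=4));cv2.imwrite("pics/w8.png",b)
E
```

```text
clock: 9.45
position: [0.5848, 0.0934, 0.2284]
ee_rot: [-0.493, 0.488, -0.507, 0.511]
contact_force: [0.1, -0.3, -0.0]
width: -0.0003
9.45 [0.5848124  0.09342797 0.22841088] [ 0.11987691 -0.2997304  -0.02552699]
```

View pics/w8.png

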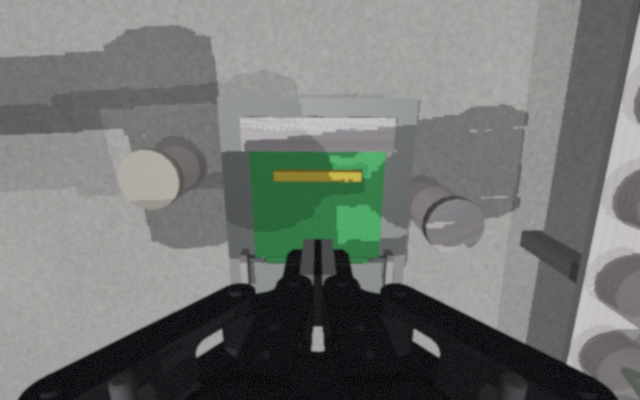

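View pics/s8.png

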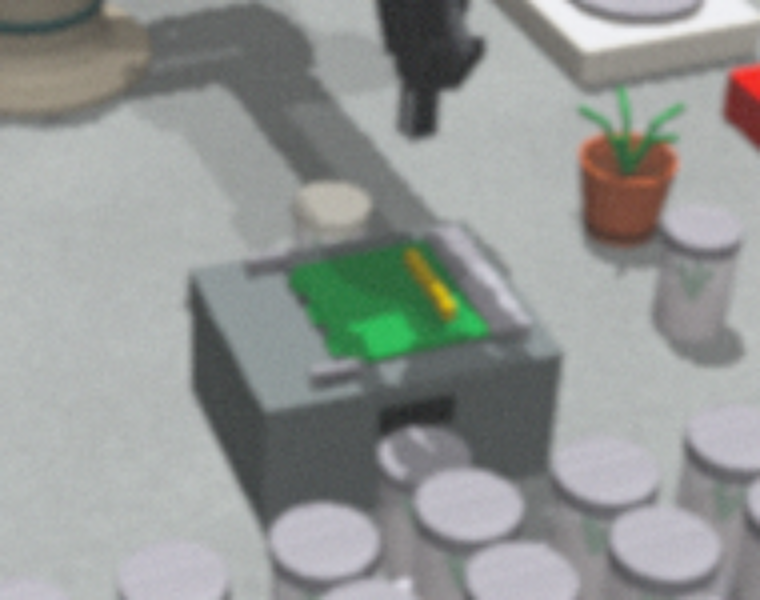

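```bash
python3 - <<'E'
from h import *
from rig import *
import cv2
s=get_state();Rt=rot(s);p=s['position'];d=get_image("wrist");M=d["tool_from_camera"];K=d["mtx"]
im=d["color"].astype(int);col=slice(280,355)
b,g,r=im[:,col,0],im[:,col,1],im[:,col,2]
y=((r>100)&(b<80)).mean(1);gr=((g>r+30)&(g>b+30)).mean(1)
ry=np.where(y>.5)[0];gy=np.where(gr>.5)[0];print(ry.min(),ry.max(),gy.min())
def w(v,z):
    q=Rt@(M[:3,:3]@np.linalg.solve(K,[317,v,1]));o=p+Rt@M[:3,3];return o+q*(z-o[2])/q[2]
print('rib far top',w(ry.min()-.5,.1145),'lip lower edge',w(gy.min()-.5,.1085), 'lip top', w(gy.min()-.5,.1125))
c=get_image("top")["color"];cv2.imwrite("pics/top9.png",c)
E
```

```text
171 181 152
rib far top [0.58199214 0.11530997 0.1145    ] lip lower edge [0.58252471 0.12951255 0.1085    ] lip top [0.5825466  0.13002279 0.1125    ]
```

View pics/top9.png

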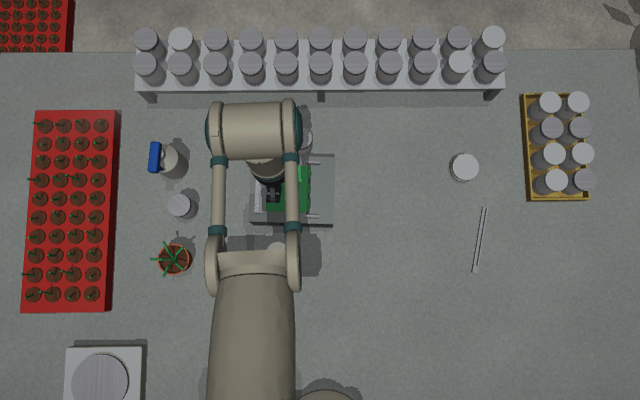

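Rib to lip is 14.5 mm (15 mm would be fully home). The box edges and the other things are where they were, and the robot touches nothing, so I'm handing in.

```bash
python3 -c "
from rig import *
print(sign_off())"
```

```text
the job is handed in; nothing more can be done
None
```

The window is shut and the job is handed in, at about 9.6 s on the robot's clock; the sign-off reports no verdict.

**What I did:** With the fingers closed, I came in behind the leaning flap and folded it down flat. I held it down with 2–4 N and pushed the hinge-side face of the rib towards the lip. Near the end the force rose from about 3 N to 10.8 N and the flap stopped moving. I took that as the end stop, then backed off and lifted clear.

**Last checks:**
- **Flap:** It stayed flat after release. The rib's far face measured 14.5 mm from the lip edge, against 15 mm when fully home, so the slide is about 16 mm, within camera accuracy.
- **Box and bystanders:** In the final top view I saw no movement of the box or the visible bystanders. I compared by eye and did not measure them. The arm partly hid jar_a and fully hid jar_b in that view; the wrist picture just before it showed both standing.
- **Robot:** The contact force read about 0.3 N or less (noise level), with the fingertips more than 10 cm above the box.

No check failed. The final push of 10.8 N was slightly over the roughly 10 N that may shift the box. The fingertip moved only about 0.2 mm during that push, so I do not think the box shifted.

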